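Top up the screw feeder: slide the refill tin into place, then hold the hopper lid open

TASK

We are topping up the screw feeder. Slide the open round tin of screws across the bench mat, never lifting or tipping it, until it stands wholly inside the taped square beside the feeder; then raise the feeder's self-closing hopper lid to about 60 degrees from shut and finish still holding it there with the gripper, so that I can scoop the screws in: do not let go. Leave the other things on the bench where they are.

Things in the scene. Friction and masses are not known exactly. Their poses are not given: they have to be found in the camera images.
- feeder: Screw feeder, fixed to the bench: cream steel case 185 mm long (x) x 130 mm wide (y) x 145 mm high. Origin at the centre of its underside on the mat; x points from its front (near the robot, where an aluminium track sticks out 37 mm at about 120 mm height) to its hinge end, y to its left, z up. The lid covers the hinge-end two thirds of its top.
- lid (a joint): Angle of the hopper lid, rad: 0 shut (flat on the case), grows as the lid's near edge swings up and away from the robot; 60 degrees = 1.047; stop at 1.4. A weak spring and its weight shut it from any angle when let go; lifting by the handle takes 1 to 3 N.
- handle (a point): Middle of the bar of the lid's black bow handle: round bar 10 mm thick, 80 mm free between its posts, lying along the feeder's y (parallel to the hinge), 28 mm gap under the bar. 184 mm above the mat when shut, 103 mm from the hinge line along the lid and 36 mm off it. It moves with the lid. The lid: cream steel sheet, about 0.2 kg, 122 mm long from the hinge, 128 wide, 2.5 thick.
- hinge_axis (a point): Middle of the hinge line, 148 mm above the mat, fixed on the feeder; the hinge line runs along the feeder's y.
- tin: Round open steel tin brim-full of small screws, 100 mm outside diameter, 45 mm high, loose, 0.4 to 0.85 kg. Origin at the centre of its underside, on the mat; z up along its axis. It slides with dry friction.
- square: Square of flat white tape on the mat, on the left (+y) side of the feeder: tape 10 mm wide, 140 mm square inside the tape (so the tin has 20 mm of room on each side when centred). Origin at its centre on the mat, x and y along its sides; no thickness to speak of.
- spool: Bystander: reel of solder wire standing on its flange, 60 mm across, 44 mm high; origin under its centre.
- jar: Bystander: closed jar with black cap, 60 mm across, 85 mm high; origin under its centre.
- housing: Bystander: open black plastic housing 130 x 66 x 30 mm (x, y, z); origin under its centre.
- driver: Bystander: screwdriver lying on the mat, 190 mm long along its x, about 30 mm thick; origin under its middle.
- cutters: Bystander: side cutters with red grips lying flat, about 155 mm long along x, 60 mm wide, 14 mm high; origin near the pivot, on the mat.
- meter: Bystander: hand-held multimeter lying on its back, 165 x 80 x 43 mm (x, y, z); origin under its centre.
- bits: Bystander: aluminium block 60 x 36 x 24 mm (x, y, z) with driver bits standing out of it to 40 mm height, on the right of the feeder; origin under its centre.
There are look-alikes about, which are no part of the job. Leave any blue or yellow look-alike of the tin alone.

How it is judged:
On the way, in this order (a step that is already met when the one before it is completed fails the run):
1. the tin stands at rest wholly inside the taped square while the lid is still shut (x of tin in the frame of square between -0.021 and 0.021 m and y of tin in the frame of square between -0.021 and 0.021 m and linear speed of tin below 0.01 m/s and value of joint lid below 0.1 rad), for 0.2 s.
2. the lid is held between 52 and 68 degrees open (value of joint lid between 0.907 and 1.187 rad and contact force between the fingers and lid above 0.5 N), for 0.2 s.
At the end, for the whole second after the job is handed in: The program has ended with the gripper's fingers still holding the hopper lid (contact over 0.5 N, nothing loose propping it), steady at 60 degrees open give or take 8; the tin stands upright on the mat at rest, wholly inside the tape (its centre within 21 mm of the square's centre along each side) (all of step 2 and x of tin in the frame of square between -0.021 and 0.021 m and y of tin in the frame of square between -0.021 and 0.021 m and linear speed of tin below 0.01 m/s and height (world z) of tin below 0.006 m and angle between tin's own z axis and vertical below 0.1 rad and velocity of joint lid between -0.1 and 0.1 rad/s and contact force between lid and tin below 0.1 N and contact force between lid and spool below 0.1 N and contact force between lid and jar below 0.1 N and contact force between lid and housing below 0.1 N and contact force between lid and driver below 0.1 N and contact force between lid and cutters below 0.1 N and contact force between lid and meter below 0.1 N and contact force between lid and bits below 0.1 N); the arm keeps its last pose, push and grip.
It fails at once if the tin is lifted or tipped (height (world z) of tin above 0.012 m or angle between tin's own z axis and vertical above 0.2 rad).
It fails at once if one of the other things on the bench is shifted by more than 30 mm (distance of any of spool, jar, housing, driver, cutters, meter, bits from where it was at the start of the episode above 0.03 m).
It also fails if it takes over 53 s, if anything falls off the work surface, if the arm or the gripper's body presses on something with over 40 N, if the wrist force passes 120 N, or if a joint passes its speed limit or range.

ROBOT

A 7-joint arm with a two-finger parallel gripper is mounted at the origin on the work surface. World frame = base frame: x ahead of the robot, y to its left, z up, the work surface at z = 0. Lengths are in m, angles in rad, forces in N, time in s.
With the tool pointing down it reaches from about 0.425 to 0.875 m from the base axis. Payload 4.7 kg.
Tool frame: the origin (TCP) lies on the centre line of the jaws, within the pads' length; the fingertips stand 19 mm ahead of it and the grasp point (between the pads) is the TCP; x points along the fingers, z is the direction in which the jaws open and shut, and the axes are right-handed (so a half turn about x gives the same grasp; the last joint's range is limited). The gripper opens to 87 mm and grips with 3 to 60 N. Pads are 19 mm wide; open, the fingers measure 117 mm over their backs; the gripper's body (75 mm by 190 mm) begins 51 mm behind the grasp point.
Start: joints at [-1.151, 0.321, -0.07, 1.45, 0.023, 1.371, -0.057], TCP at [0.257, 0.597, 0.242] pointing down, gripper open.
Joint ranges: [-2.86, 2.86], [-0.3, 2.09], [-1.38, 1.24], [0.06, 2.45], [-1.56, 4.7], [0.09, 2.05], [-2.69, 2.69]. Speed limits (rad/s): [2.57, 2.57, 3.14, 3.14, 3.14, 3.14, 3.14].

INTERFACE

Orientations are given as a rotation vector (axis times angle).
In Python, from bench import get_state, get_image, camera_info, close_job gives the robot as it stands.
- The arm moves only by the tool jog_arm, never from a script. Its argument "targets" is a list of rows, each a list of 7 numbers: the turn, a rotation vector about the tool's x, y, z in degrees, then the shift along the tool's x, y, z in cm, then the finger opening in cm, from 0 to 8.7. In form: [[wx, wy, wz, tx, ty, tz, jaw], ...]. A call has 1 to 10 rows; each row shifts and turns the commanded pose from where the row before left it, along the tool's axes as they then stand; what a row does not reach is not made up. A row lasts 1/8 s, in which the tool goes at most 62.5 mm and 10.7 degrees, less where a joint would pass 70% of its speed; a pose out of reach is approached as far as the arm can. A call is refused whole if a number of a shift passes 6.25 or a number of a turn 10.7, either way. A call with a gripper value outside its range is refused whole. The fingers move at their own pace and stop on an object; "squeeze" is the grip in N (left out, the last holds). Time passes only in rows, so rows that do not move let the fingers close. It gives the time, the measured TCP pose, the force and the opening at its end, in the units of the state.
- get_state(): the state, without advancing time (a new reading comes with each control period).
- get_image(name): name is "scene" or "top"; returns (picture, depth): 400x640x3 uint8, red, green, blue; 400x640 float32, m along the optical axis (not along the pixel's ray), 0 where there is no reading.
- camera_info(name): a dict with "intrinsics" (3x3 intrinsics, pixels), "k1" (the pictures are not rectified: a ray, as slopes to the right and down, at radius r is drawn at 1 + k1 r^2 times it, then the intrinsics apply), "world_from_camera" (4x4, takes a point from camera to world coordinates). Camera axes: x right, y up, looking along -z (the intrinsics and any distortion apply to the point x, -y, -z); pixel columns grow to the right and rows downward; lengths in m; the calibration is good to about 2 mm. A picture is of the moment at which its call begins. camera_info takes no time and is no camera call.
- close_job(): hands the job in, once; it reports no verdict.
The state is a dict: "time": time; "joint_positions": joint angles; "qd": joint speeds; "joint_torque": joint torques, N m; "position": TCP position; "tool_rot": TCP orientation; "ft_force": force on the tool from outside, world axes, zero at the start; "torque": the same for the moment, N m; "grip_width": opening from 0.0 (shut) to 1.0 (fully open).
Only numpy, scipy, OpenCV 4.12 (cv2) and the standard library are available. Lean on these libraries where they do the work, as an engineer would, in place of code of your own. Each camera call takes 0.05 s, during which the arm holds its last target.

## Working session

There is one attempt and no reset: what is moved stays moved. The work goes in short steps, Python scripts to look and compute and a tool call to move; the robot and the scene stay as the last step left them, time stands still between calls to the robot, and variables do not carry over. Pictures are saved under pics/ and viewed, and the job is handed in when it is done.

Besides the shell and the picture viewer there is one more tool, called after "Call:" as name(argument=value, ...), one argument or row to a line, values as JSON. jog_arm: Moves the arm, as the interface text tells. Its arguments: {"type":"object","properties":{"targets":{"type":"array"},"squeeze":{"type":"number"}},"required":["targets"]}

```bash
mkdir -p pics; cat > h.py <<'E'
import numpy as np, cv2
from bench import *
from scipy.spatial.transform import Rotation as R
def save(n,im): cv2.imwrite('pics/'+n+'.png',cv2.cvtColor(im,cv2.COLOR_RGB2BGR))
def ray(name,uv):
    c=camera_info(name);K=np.array(c['intrinsics']);T=np.array(c['world_from_camera'])
    uv=np.atleast_2d(uv).astype(float)
    d=np.stack([(uv[:,0]-K[0,2])/K[0,0],(uv[:,1]-K[1,2])/K[1,1]],1)
    s=d.copy()
    for _ in range(30): s=d/(1+c['k1']*(s**2).sum(1,keepdims=True))
    v=np.stack([s[:,0],-s[:,1],-np.ones(len(s))],1)
    return T[:3,3],v@T[:3,:3].T
def onplane(name,uv,z):
    o,v=ray(name,uv); return o+v*((z-o[2])/v[:,2])[:,None]
def cloud(name,depth):
    h,w=depth.shape;u,v=np.meshgrid(np.arange(w),np.arange(h))
    o,d=ray(name,np.stack([u.ravel(),v.ravel()],1))
    P=o+d*depth.ravel()[:,None]; return P.reshape(h,w,3)
E
python3 - <<'E'
from h import *
for n in ['scene','top']:
    im,d=get_image(n);save(n+'0',im);np.save(n+'0.npy',d);np.save(n+'0i.npy',im)
    c=camera_info(n);print(n,c)
print(get_state())
E
```

```text
scene {'intrinsics': array([[458.44446198,   0.        , 314.97749154],
       [  0.        , 458.44446198, 202.44729063],
       [  0.        ,   0.        ,   1.        ]]), 'k1': -0.06278060470894502, 'world_from_camera': array([[ 0.66861941, -0.60613504,  0.4307533 ,  1.02279895],
       [ 0.74336729,  0.53019858, -0.40779228, -0.51149298],
       [ 0.0187924 ,  0.59286574,  0.80508202,  1.11625735],
       [ 0.        ,  0.        ,  0.        ,  1.        ]])}
top {'intrinsics': array([[406.54895145,   0.        , 318.64588008],
       [  0.        , 406.54895145, 206.25109309],
       [  0.        ,   0.        ,   1.        ]]), 'k1': -0.10119577206196541, 'world_from_camera': array([[-0.00480865,  0.98106946, -0.19359646,  0.23327938],
       [-0.99998041, -0.00549363, -0.00300151, -0.03277437],
       [-0.00400824,  0.19357823,  0.98107665,  1.52223532],
       [ 0.        ,  0.        ,  0.        ,  1.        ]])}
{'time': 0.1, 'joint_positions': array([-1.15089638,  0.32177251, -0.07005638,  1.45155096,  0.02260723,
        1.37079642, -0.05689461]), 'qd': array([-0.00031601, -0.00225113, -0.00214239, -0.00323439, -0.00127153,
       -0.00093691,  0.00047389]), 'joint_torque': array([-9.97861971e-04, -4.92576849e+01, -4.06092340e-01, -3.13399279e+01,
       -6.40297076e-02,  3.95085791e-02,  8.31348711e-05]), 'position': array([0.25646928, 0.59676141, 0.24055631]), 'tool_rot': array([-0.90635128,  1.37570184,  0.90462842]), 'ft_force': array([ 0.15515851, -0.34154177,  0.36202156]), 'torque': array([-0.03658458, -0.03106939,  0.01157913]), 'grip_width': 0.9994472037780798}
```

View pics/scene0.png

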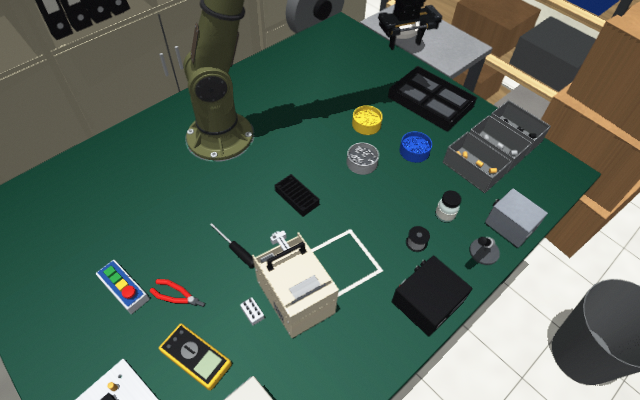

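View pics/top0.png

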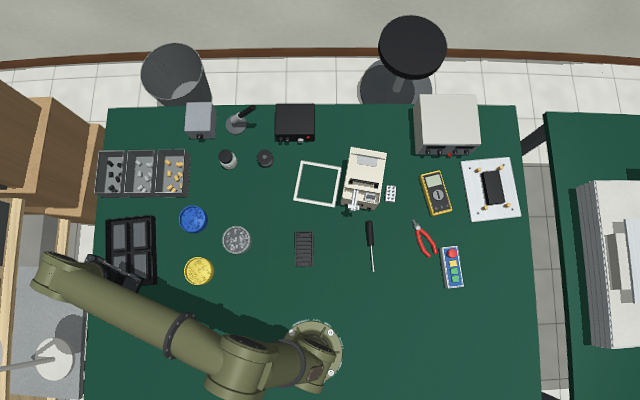

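Three round tins are in view. In the top picture, yellow is at (199,271), blue at (193,219) and bare steel with grey screws at (236,240), which is (363,157) in the scene picture. The steel one fits the description, and the other two are the excluded look-alikes. The square is at (318,184) and the feeder at (364,180) in the top picture. Next I'll take an enlarged crop and measure.

```bash
python3 - <<'E'
from h import *
t=np.load('top0i.npy');s=np.load('scene0i.npy');dt=np.load('top0.npy');ds=np.load('scene0.npy')
a=cv2.resize(t[200:290,170:270],(400,360),interpolation=cv2.INTER_CUBIC)
b=cv2.resize(s[95:185,335:435],(400,360),interpolation=cv2.INTER_CUBIC)
save('crop_tin',np.hstack([a,b]))
b=cv2.resize(t[140:220,285:405],(720,480),interpolation=cv2.INTER_CUBIC);save('crop_sq',b)
b=cv2.resize(s[220:340,240:390],(750,600),interpolation=cv2.INTER_CUBIC);save('crop_feed',b)
Pt=cloud('top',dt);Ps=cloud('scene',ds)
# tape: white pixels near z 0
for n,im,P in [('top',t,Pt),('scene',s,Ps)]:
    hsv=cv2.cvtColor(im,cv2.COLOR_RGB2HSV)
    m=((hsv[...,1]<60)&(hsv[...,2]>150)&(abs(P[...,2])<.012)).astype(np.uint8)
    cs,_=cv2.findContours(m,cv2.RETR_EXTERNAL,cv2.CHAIN_APPROX_NONE)
    for c in cs:
        if cv2.contourArea(c)>150:
            q=onplane(n,c[:,0],0)[:,:2].astype(np.float32);r=cv2.minAreaRect(q);print(n,'white',c.mean(0),r)
    # tin: points of height 0.03-0.06 near expected
    c0=(236,240) if n=='top' else (363,157)
    p=P[c0[1],c0[0]];print('tin px',p)
    mm=(np.hypot(P[...,0]-p[0],P[...,1]-p[1])<.075)&(P[...,2]>.03)&(P[...,2]<.06)
    cs,_=cv2.findContours(mm.astype(np.uint8),cv2.RETR_EXTERNAL,cv2.CHAIN_APPROX_NONE)
    c=max(cs,key=cv2.contourArea);q=onplane(n,c[:,0],.045)[:,:2].astype(np.float32)
    print('tin',cv2.minEnclosingCircle(q),cv2.fitEllipse(q))
    # heights map of objects
    mm=((P[...,2]>.012)&(P[...,2]<.3)&(P[...,0]>.2)&(P[...,0]<1.0)&(abs(P[...,1])<.6)).astype(np.uint8)
    k,l,st,ce=cv2.connectedComponentsWithStats(mm)
    for i in range(1,k):
        if st[i,4]>60:
            Q=P[l==i];print(n,ce[i].round(),st[i,4],Q.min(0).round(3),Q.max(0).round(3))
E
```

```text
top white [[ 52.64492754 362.52173913]] ((-0.06860950589179993, 0.9839761257171631), (0.14403720200061798, 0.1372925192117691), 63.90864944458008)
top white [[317.0955414  183.61783439]] ((0.6241387128829956, -0.02241191267967224), (0.16157260537147522, 0.16206562519073486), 79.78589630126953)
top white [[488.456621   188.46803653]] ((0.6021645069122314, -0.7027387619018555), (0.2446635663509369, 0.20371516048908234), 5.817301273345947)
tin px [0.40112733 0.27654025 0.0386983 ]
tin ((0.4006946086883545, 0.2753612995147705), 0.050680797547101974) ((0.4017965495586395, 0.2749464809894562), (0.0857703685760498, 0.09031156450510025), 146.7512664794922)
top [443. 124.] 3388 [ 0.725 -0.6    0.012] [ 0.938 -0.405  0.136]
top [200. 120.] 1075 [0.795 0.379 0.012] [0.93  0.484 0.101]
top [295. 122.] 1508 [ 0.78  -0.012  0.012] [0.924 0.138 0.094]
top [241. 116.] 238 [0.84  0.199 0.012] [0.905 0.336 0.174]
top [363. 179.] 2238 [ 0.494 -0.27   0.012] [ 0.721 -0.109  0.195]
top [227. 159.] 283 [0.679 0.288 0.012] [0.738 0.346 0.093]
top [171. 173.] 1023 [0.572 0.475 0.012] [0.746 0.6   0.083]
top
[... 1602 characters left out ...]
.8   0.373 0.012] [0.933 0.482 0.097]
scene [449. 205.] 568 [0.686 0.283 0.013] [0.746 0.344 0.089]
scene [418. 237.] 382 [0.693 0.146 0.012] [0.751 0.206 0.048]
scene [293. 282.] 5645 [ 0.329 -0.273  0.012] [ 0.725 -0.114  0.191]
scene [486. 244.] 196 [0.851 0.194 0.012] [0.904 0.315 0.173]
scene [431. 294.] 3523 [ 0.784 -0.018  0.012] [0.928 0.137 0.087]
scene [122. 285.] 1286 [ 0.223 -0.558  0.012] [ 0.38  -0.485  0.062]
scene [178. 290.] 133 [ 0.342 -0.442  0.012] [ 0.465 -0.393  0.018]
scene [252. 310.] 341 [ 0.55  -0.324  0.012] [ 0.613 -0.282  0.044]
scene [195. 356.] 2348 [ 0.499 -0.533  0.012] [ 0.671 -0.422  0.046]
scene [249. 391.] 625 [ 0.74  -0.486  0.118] [ 0.808 -0.41   0.13 ]
```

View pics/crop_tin.png

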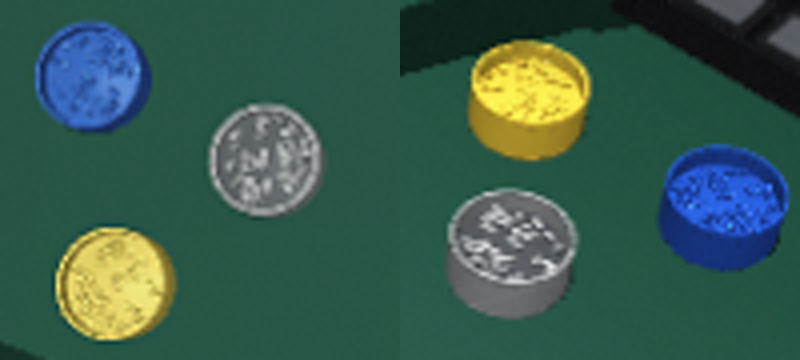

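View pics/crop_sq.png

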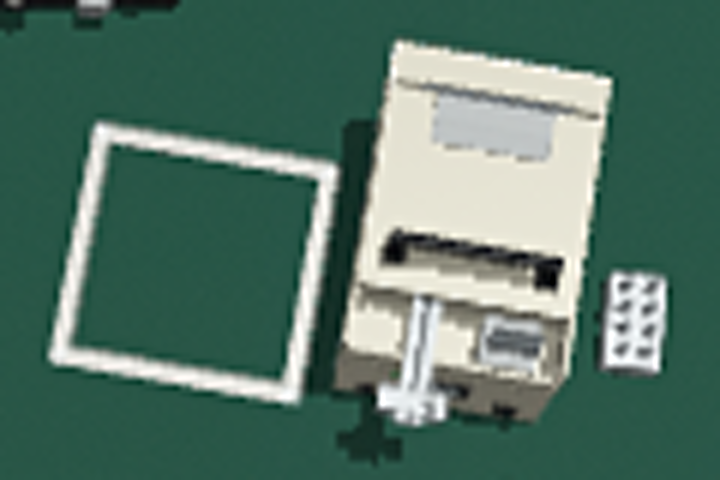

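View pics/crop_feed.png

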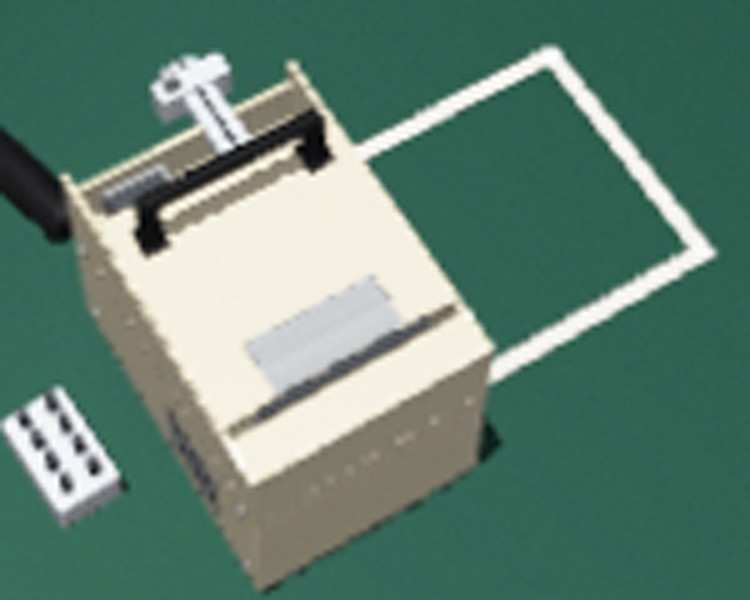

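The crop confirms it: the steel tin is at top (236,240), clear of the blue and yellow ones. Next I'll measure the square's yaw, the feeder and the handle, and work out the tool's current orientation.

```bash
python3 - <<'E'
from h import *
for n in ['top','scene']:
    im=np.load(n+'0i.npy');d=np.load(n+'0.npy');P=cloud(n,d)
    hsv=cv2.cvtColor(im,cv2.COLOR_RGB2HSV)
    # handle
    reg=(P[...,0]>.5)&(P[...,0]<.68)&(P[...,1]<-.08)&(P[...,1]>-.29)
    m=reg&(hsv[...,2]<70)&(P[...,2]>.17)&(P[...,2]<.21)
    v,u=np.nonzero(m); uv=np.stack([u,v],1)
    print(n,'n',len(u),'z med',np.median(P[m][:,2]),uv.mean(0))
    q=onplane(n,uv,.186)[:,:2].astype(np.float32);r=cv2.minAreaRect(q);print('handle',r, q.mean(0))
    vx=cv2.fitLine(q,cv2.DIST_L2,0,.01,.01).ravel();print('dir',np.degrees(np.arctan2(vx[1],vx[0])))
    pr=(q-vx[2:])@vx[:2];mid=vx[2:]+vx[:2]*(pr.min()+pr.max())/2;print('mid',mid,pr.max()-pr.min())
    # tape hull corners
    m=((hsv[...,1]<60)&(hsv[...,2]>150)&(abs(P[...,2])<.012)&(P[...,0]>.5)&(P[...,0]<.75)&(abs(P[...,1]+.02)<.13))
    v,u=np.nonzero(m);q=onplane(n,np.stack([u,v],1),0)[:,:2].astype(np.float32)
    print('tape',cv2.minAreaRect(q))
    # tin rim
    c0=(236,240) if n=='top' else (363,157)
    g=(hsv[...,1]<70);mm=np.zeros(g.shape,np.uint8);mm[c0[1]-28:c0[1]+28,c0[0]-28:c0[0]+28]=g[c0[1]-28:c0[1]+28,c0[0]-28:c0[0]+28]
    cs,_=cv2.findContours(mm,cv2.RETR_EXTERNAL,cv2.CHAIN_APPROX_NONE);c=max(cs,key=cv2.contourArea)
    for z in (.045,0):
        q=onplane(n,c[:,0],z)[:,:2];print('tin',z,q.min(0),q.max(0))
s=get_state();print(R.from_rotvec(s['tool_rot']).as_matrix().round(3))
E
```

```text
top n 58 z med 0.1866649915081111 [363.36206897 181.62068966]
handle ((0.5797908306121826, -0.1813105046749115), (0.09816677123308182, 0.010983074083924294), 79.54966735839844) [ 0.5813401  -0.18088855]
dir 80.12082
mid [ 0.5812228  -0.18156214] 0.0982669
tape ((0.6241387128829956, -0.02241191267967224), (0.16157260537147522, 0.16206562519073486), 79.78589630126953)
tin 0.045 [0.35280804 0.21987367] [0.45230471 0.32755174]
tin 0 [0.35644916 0.22756991] [0.45897673 0.3385281 ]
scene n 151 z med 0.18603284198709247 [286.05960265 252.05298013]
handle ((0.5896676182746887, -0.1896185278892517), (0.09817110747098923, 0.0166424959897995), 79.60660552978516) [ 0.58755624 -0.18695888]
dir 79.76
mid [ 0.5871566  -0.18917009] 0.09818031
tape ((0.6159794926643372, -0.010759040713310242), (0.14714233577251434, 0.1953068971633911), 76.31849670410156)
tin 0.045 [0.35554474 0.19661771] [0.47654318 0.32420801]
tin 0 [0.32751559 0.22636311] [0.45359677 0.35931306]
[[-0.001 -0.919  0.395]
 [-0.002  0.395  0.919]
 [-1.    -0.    -0.002]]
```

Call:
jog_arm(
  targets=[
    [10, 0, 0, 0, 0, 0, 7],
    [10, 0, 0, 0, 0, 0, 7],
    [10, 0, 0, 0, 0, 0, 7],
    [0, 0, 0, 0, -4.6, -1.2, 7],
    [0, 0, 0, 0, -4.6, -1.2, 7],
    [0, 0, 0, 0, -4.6, -1.2, 7],
    [0, 0, 0, 0, -4.6, -1.2, 7],
    [0, 0, 0, 0, -4.6, -1.2, 7],
    [0, 0, 0, 0, -4.6, -1.2, 7],
    [0, 0, 0, 0, 0, 0, 7],
  ],
  squeeze=30,
)

```text
time: 1.35
position: [0.3661, 0.329, 0.2416]
tool_rot: [-0.497, 1.513, 0.496]
ft_force: [-0.2, 1.0, 0.3]
grip_width: 0.805
```

Call:
jog_arm(
  targets=[
    [0, 0, 0, 4.5, 0.5, 0, 7],
    [0, 0, 0, 4.5, 0, 0, 7],
    [0, 0, 0, 4.5, 0, 0, 7],
    [0, 0, 0, 4, 0, 0, 7],
    [0, 0, 0, 2.9, 0, 0, 7],
    [0, 0, 0, 1, 0, 0, 7],
    [0, 0, 0, 0, 0, 0, 7],
    [0, 0, 0, 0, 0, 0, 7],
  ],
)

```text
time: 2.35
position: [0.3618, 0.338, 0.0288]
tool_rot: [-0.501, 1.51, 0.503]
ft_force: [-0.3, 0.4, -0.4]
grip_width: 0.802
```

```bash
python3 - <<'E'
from h import *
im,d=get_image('scene');save('s1',cv2.resize(im[90:220,280:460],(720,520)))
s=get_state();p=s['position'];print(p,s['ft_force'],s['grip_width'])
M=R.from_rotvec(s['tool_rot']).as_matrix();print(M.round(3))
for n,g in (('tin',(.403,.276)),('sq',(.624,-.0224))): print(n,M.T@(np.array([*g,p[2]])-p))
E
```

```text
[0.3618334  0.33801668 0.02893596] [-0.63072466 -0.73951424 -0.11233675] 0.8056226095078377
[[ 0.002 -0.598  0.801]
 [ 0.002  0.801  0.598]
 [-1.     0.001  0.003]]
tin [-5.81413306e-05 -7.43215813e-02 -4.12993886e-03]
sq [-2.98433782e-04 -4.45645203e-01 -5.63658148e-03]
```

View pics/s1.png

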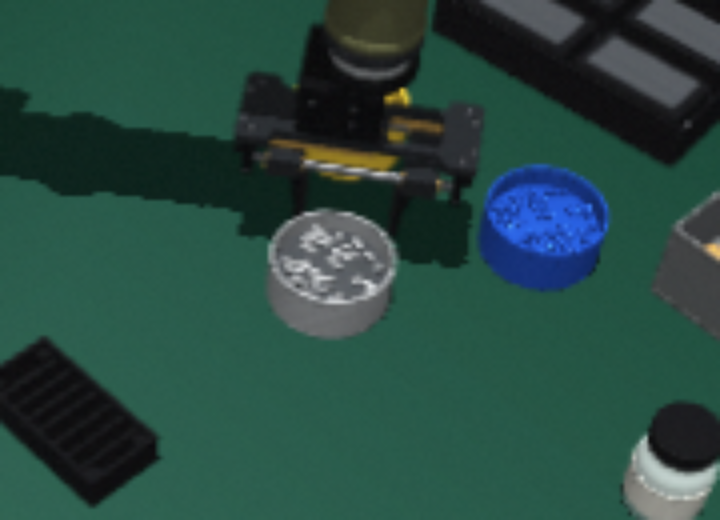

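The fingers stand behind the steel tin, at crop (300,190) and (395,210), with the tin centred between them and untouched. Next I'll push slowly.

Call:
jog_arm(
  targets=[
    [0, 0, 0, 0, -1, -0.5, 7],
    [0, 0, 0, 0, -1, 0, 7],
    [0, 0, 0, 0, -0.7, 0, 7],
    [0, 0, 0, 0, -1, 0, 7],
    [0, 0, 0, 0, -1.5, 0, 7],
    [0, 0, 0, 0, -1.5, 0, 7],
    [0, 0, 0, 0, -1.5, 0, 7],
    [0, 0, 0, 0, -1.5, 0, 7],
    [0, 0, 0, 0, -1, 0, 7],
    [0, 0, 0, 0, 0, 0, 7],
  ],
)

```text
time: 3.65
position: [0.422, 0.2471, 0.0276]
tool_rot: [-0.502, 1.512, 0.5]
ft_force: [-0.4, 0.3, 0.5]
grip_width: 0.804
```

```bash
python3 - <<'E'
from h import *
im,d=get_image('scene');save('s2',cv2.resize(im[90:220,280:460],(720,520)))
s=get_state();p=s['position'];print(p,s['ft_force'],s['grip_width'])
M=R.from_rotvec(s['tool_rot']).as_matrix();print(M.round(3))
print('sq', M.T@(np.array([.624,-.0224,p[2]])-p))
E
```

```text
[0.42174076 0.24713805 0.02749752] [ 1.40743554  0.13087293 -0.04475778] 0.8031664073449398
[[ 0.001 -0.598  0.802]
 [-0.001  0.802  0.598]
 [-1.    -0.001 -0.   ]]
sq [ 0.00044355 -0.33698388  0.00110774]
```

View pics/s2.png

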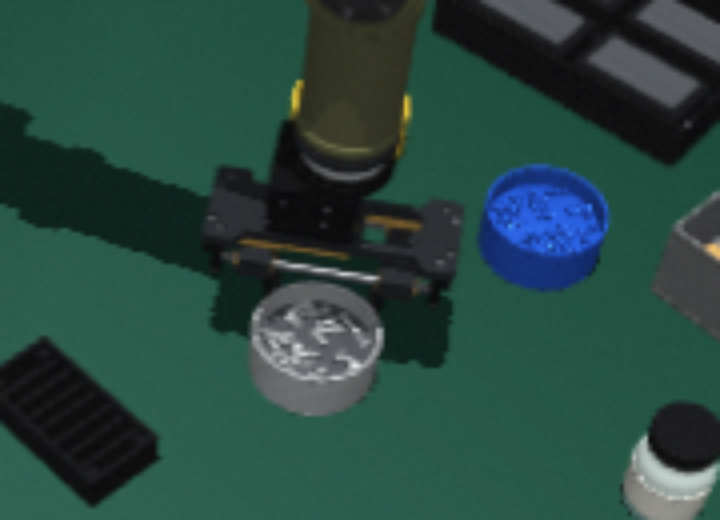

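The tin slides along, upright and seated between the fingers (crop (315,345)). About 29 cm remain, so I'll push 25 and measure.

Call:
jog_arm(
  targets=[
    [0, 0, 0, 0, -0.8, 0, 7],
    [0, 0, 0, 0, -1.5, 0, 7],
    [0, 0, 0, 0, -1.5, 0, 7],
    [0, 0, 0, 0, -1.5, 0, 7],
    [0, 0, 0, 0, -1.5, 0, 7],
    [0, 0, 0, 0, -1.5, 0, 7],
    [0, 0, 0, 0, -1.5, 0, 7],
    [0, 0, 0, 0, -1.5, 0, 7],
    [0, 0, 0, 0, -1.5, 0, 7],
    [0, 0, 0, 0, -1.5, 0, 7],
  ],
)

```text
time: 4.95
position: [0.5071, 0.1328, 0.0274]
tool_rot: [-0.502, 1.512, 0.502]
ft_force: [-1.2, 3.7, -1.4]
grip_width: 0.806
```

Call:
jog_arm(
  targets=[
    [0, 0, 0, 0, -1.5, 0, 7],
    [0, 0, 0, 0, -1.5, 0, 7],
    [0, 0, 0, 0, -1.5, 0, 7],
    [0, 0, 0, 0, -1.5, 0, 7],
    [0, 0, 0, 0, -1.5, 0, 7],
    [0, 0, 0, 0, -1.2, 0, 7],
    [0, 0, 0, 0, -0.8, 0, 7],
    [0, 0, 0, 0, -0.5, 0, 7],
    [0, 0, 0, 0, 0, 0, 7],
    [0, 0, 0, 0, 0, 0, 7],
  ],
)

```text
time: 6.2
position: [0.5668, 0.053, 0.0277]
tool_rot: [-0.503, 1.511, 0.501]
ft_force: [-0.2, -0.6, -0.2]
grip_width: 0.802
```

```bash
cat > m.py <<'E'
from h import *
import sys
k=sys.argv[1]
s=get_state();p=s['position'];print(s['time'],p,s['ft_force'],s['grip_width'])
M=R.from_rotvec(s['tool_rot']).as_matrix();print(M.round(3))
print('sq', M.T@(np.array([.624,-.0224,p[2]])-p))
for n in ['top','scene']:
    im,d=get_image(n)
    save(n+k,cv2.resize(im[140:230,270:410],(700,450),interpolation=cv2.INTER_CUBIC) if n=='top' else cv2.resize(im[200:330,240:400],(740,600),interpolation=cv2.INTER_CUBIC))
E
python3 m.py a
```

```text
6.2 [0.56681944 0.05295023 0.02774992] [-0.20661191 -0.61780655 -0.15585422] 0.8020973101052337
[[ 0.001 -0.598  0.801]
 [-0.001  0.801  0.598]
 [-1.    -0.001  0.   ]]
sq [ 0.00011641 -0.09458714  0.00072989]
```

View pics/topa.png

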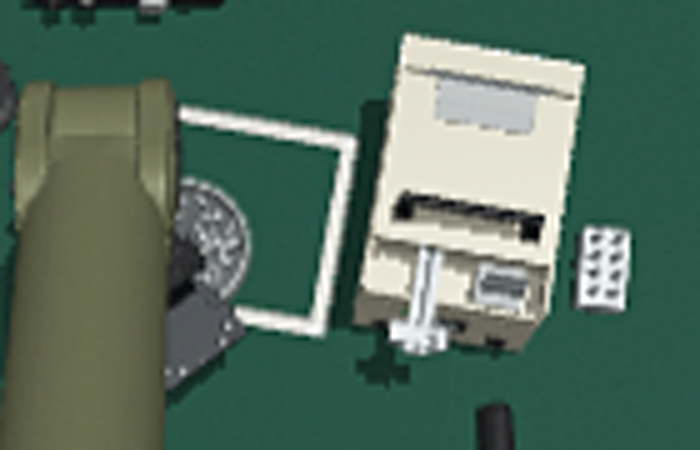

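View pics/scenea.png

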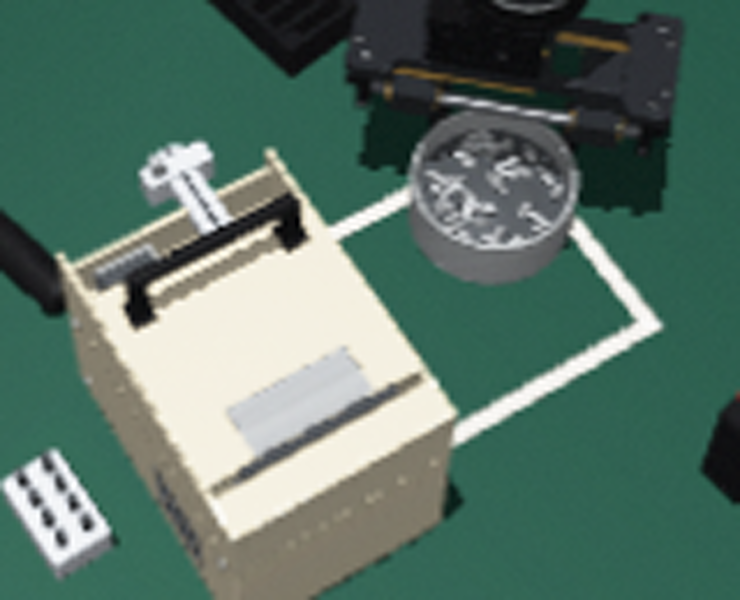

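```bash
cat > tin.py <<'E'
from h import *
import sys
from scipy.optimize import least_squares
g=np.array([float(sys.argv[1]),float(sys.argv[2])])
for n in ['scene','top']:
    im,d=get_image(n);P=cloud(n,d);hsv=cv2.cvtColor(im,cv2.COLOR_RGB2HSV)
    m=((hsv[...,1]<70)&(hsv[...,2]>60)&(np.hypot(P[...,0]-g[0],P[...,1]-g[1])<.075)&(P[...,2]>.006)&(P[...,2]<.054)).astype(np.uint8)
    cs,_=cv2.findContours(m,cv2.RETR_EXTERNAL,cv2.CHAIN_APPROX_NONE);c=max(cs,key=cv2.contourArea)[:,0]
    cam=camera_info(n)['world_from_camera'][:2,3];u=(cam-g)/np.linalg.norm(cam-g)
    # base arc: points facing the camera at z=0
    for z in (0,.045):
        q=onplane(n,c,z)[:,:2];f=(q-g)@u
        sel=q[f>(.02)] if z==0 else q[f<-.01]
        r=least_squares(lambda x:np.hypot(*(sel-x).T)-.05,g,loss='soft_l1',f_scale=.002)
        res=np.abs(r.fun);print(n,z,len(sel),r.x.round(4),'med res',np.median(res).round(4))
E
python3 tin.py .594 .017
```

```text
scene 0 35 [0.5918 0.019 ] med res 0.0009
scene 0.045 38 [0.5987 0.0115] med res 0.0012
top 0 10 [ 0.6149 -0.    ] med res 0.0043
top 0.045 22 [0.5823 0.0049] med res 0.006
```

The scene picture puts the tin at about (0.594, 0.017), 45 mm ahead of the TCP, so 4.9 cm remain. The arm hides the tin in the top view, so I'm disregarding that fit.

Call:
jog_arm(
  targets=[
    [0, 0, 0, 0, -0.5, 0, 7],
    [0, 0, 0, 0, -1, 0, 7],
    [0, 0, 0, 0, -1, 0, 7],
    [0, 0, 0, 0, -1, 0, 7],
    [0, 0, 0, 0, -0.7, 0, 7],
    [0, 0, 0, 0, -0.4, 0, 7],
    [0, 0, 0, 0, -0.2, 0, 7],
    [0, 0, 0, 0, 0, 0, 7],
    [0, 0, 0, 0, 0, 0, 7],
  ],
)

```text
time: 7.52
position: [0.5953, 0.0157, 0.0277]
tool_rot: [-0.502, 1.511, 0.503]
ft_force: [-2.0, 4.4, 2.2]
grip_width: 0.805
```

```bash
python3 m.py b; python3 tin.py .624 -.022
```

```text
7.525 [0.59525495 0.01567046 0.02765469] [-1.95058001  4.43066993  2.18856478] 0.8049542517105273
[[ 0.    -0.599  0.801]
 [ 0.001  0.801  0.599]
 [-1.     0.     0.   ]]
sq [-1.66629574e-05 -4.77030935e-02  2.28900893e-04]
scene 0 34 [ 0.6203 -0.0181] med res 0.0008
scene 0.045 47 [ 0.6273 -0.0264] med res 0.0023
top 0 7 [ 0.6459 -0.0514] med res 0.0029
top 0.045 19 [ 0.6078 -0.0293] med res 0.0052
```

View pics/sceneb.png

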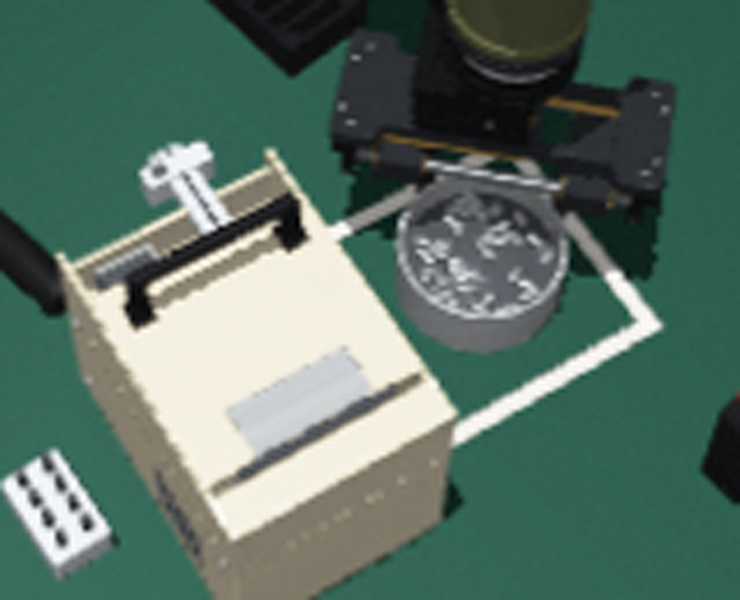

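The tin stands inside the tape at about (0.6235, -0.0215) and the square's centre is (0.624, -0.022). Next I'll back off, then rise.

Call:
jog_arm(
  targets=[
    [0, 0, 0, 0, 1, 0, 7],
    [0, 0, 0, 0, 2, 0, 7],
    [0, 0, 0, 0, 0.5, 0, 7],
    [0, 0, 0, -2, 0, 0, 7],
    [0, 0, 0, -5, 0, 0, 7],
    [0, 0, 0, -5, 0, 0, 6],
    [0, 0, 0, -5, 0, 0, 5],
    [0, 0, 0, -5, 0, 0, 5],
    [0, 0, 0, -5, 0, 0, 5],
    [0, 0, 0, 0, 0, 0, 5],
  ],
)

```text
time: 8.98
position: [0.5768, 0.0421, 0.3043]
tool_rot: [-0.502, 1.501, 0.499]
ft_force: [-0.1, -0.1, -0.2]
grip_width: 0.574
```

Call:
jog_arm(
  targets=[
    [9.4, 0, 0, 0, 0, 0, 5],
    [9.4, 0, 0, 0, 0, 0, 5],
    [9.4, 0, 0, 0, 0, 0, 5],
    [9.4, 0, 0, 0, 0, 0, 5],
    [9.4, 0, 0, 0, 0, 0, 5],
    [0, 0, 0, 0, 0, 0, 5],
  ],
)

```text
time: 9.72
position: [0.574, 0.0425, 0.2976]
tool_rot: [0.139, 1.566, -0.14]
ft_force: [-0.5, -0.0, 0.1]
grip_width: 0.571
```

```bash
python3 m.py c; python3 tin.py .624 -.022; python3 - <<'E'
from h import *
s=get_state();p=s['position'];M=R.from_rotvec(s['tool_rot']).as_matrix()
print(s['joint_positions'],'handle',M.T@(np.array([.583,-.185,.184])-p))
E
```

```text
9.725 [0.57403607 0.04250657 0.29761247] [-0.45677893 -0.0499759   0.06608179] 0.5709165432635688
[[-0.     0.177  0.984]
 [-0.     0.984 -0.177]
 [-1.    -0.     0.   ]]
sq [ 2.10634928e-05 -5.50332002e-02  6.06679815e-02]
scene 0 34 [ 0.6209 -0.0184] med res 0.0005
scene 0.045 40 [ 0.6253 -0.0241] med res 0.0006
top 0 25 [ 0.6257 -0.0194] med res 0.0016
top 0.045 29 [ 0.618  -0.0186] med res 0.0013
[-0.5233788   0.1432844   0.45248203  1.57080385 -0.06294422  1.44200976
 -0.24409568] handle [ 0.11359085 -0.22280682  0.0488757 ]
```

View pics/scenec.png

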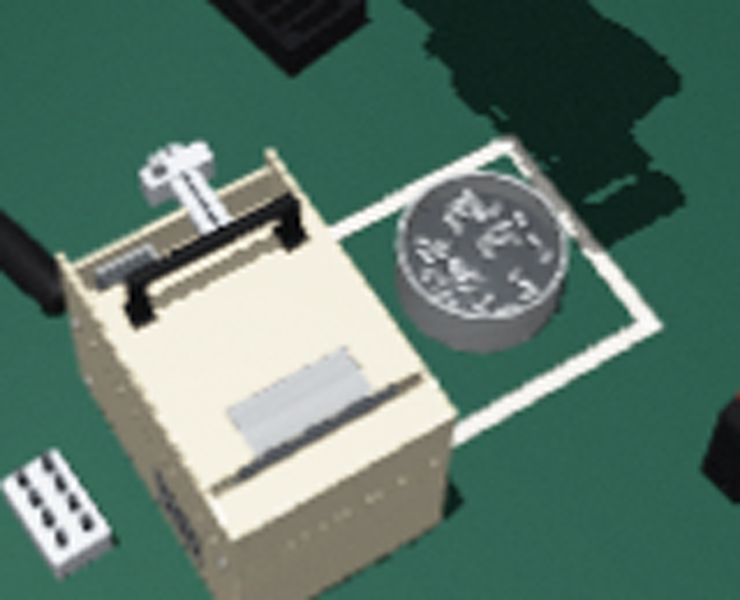

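The tin is upright and at rest well inside the tape (crop (480,255)). Its estimates average (0.622, -0.020), against the square's (0.624, -0.022). Now I'll go above the handle.

Call:
jog_arm(
  targets=[
    [0, 0, 0, 0, -3, 0.7, 5],
    [0, 0, 0, 0, -4.5, 1, 5],
    [0, 0, 0, 0, -4.5, 1, 5],
    [0, 0, 0, 0, -4.5, 1, 5],
    [0, 0, 0, 0, -4, 0.8, 5],
    [0, 0, 0, 2, -1.8, 0.4, 5],
    [0, 0, 0, 3, 0, 0, 5],
    [0, 0, 0, 0, 0, 0, 5],
  ],
)

```text
time: 10.92
position: [0.5814, -0.1846, 0.2453]
tool_rot: [0.141, 1.571, -0.14]
ft_force: [-0.3, -0.2, -0.3]
grip_width: 0.576
```

```bash
python3 m.py d; python3 - <<'E'
from h import *
s=get_state();p=s['position'];M=R.from_rotvec(s['tool_rot']).as_matrix()
print('handle',M.T@(np.array([.583,-.185,.184])-p))
E
```

```text
10.925 [ 0.58137714 -0.18459948  0.24526772] [-0.26030407 -0.21831219 -0.29393022] 0.5762289454342224
[[-0.005  0.177  0.984]
 [ 0.001  0.984 -0.177]
 [-1.     0.    -0.005]]
sq [-2.46729251e-05  1.67187342e-01  1.31822321e-02]
handle [ 6.42369223e-02 -3.29244365e-04 -7.86267551e-05]
```

View pics/scened.png

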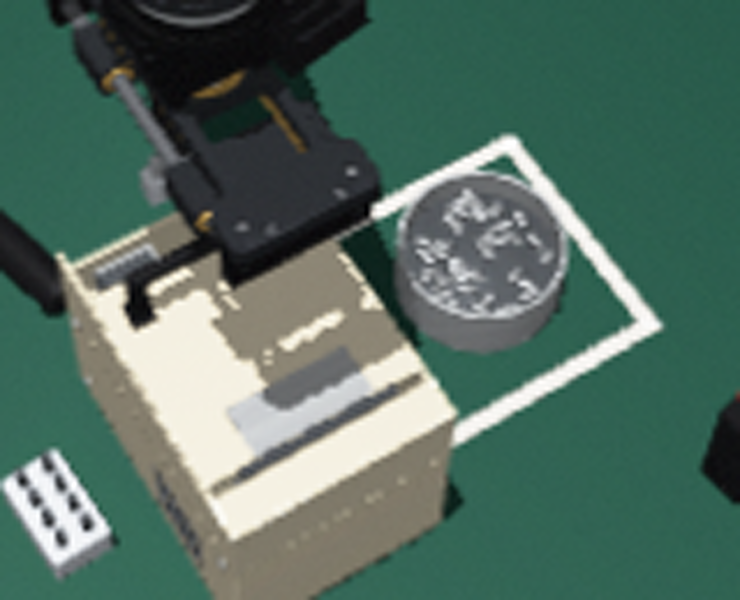

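View pics/topd.png

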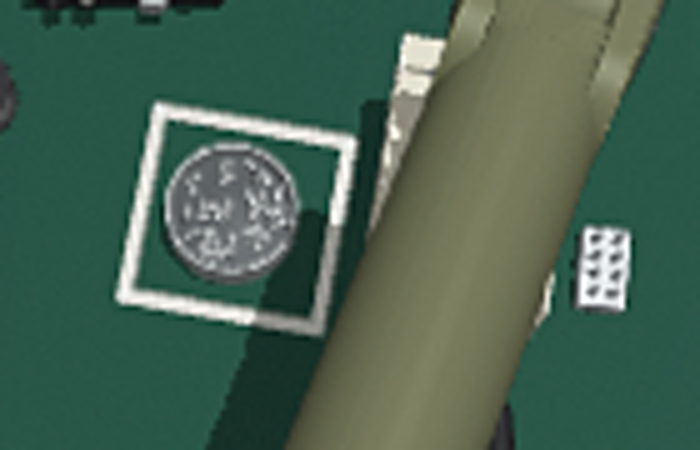

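The top view shows the tin centred in the tape (crop (232,212)), and the jaws straddle the bar line above the handle. Next I'll lower and close.

Call:
jog_arm(
  targets=[
    [0, 0, 0, 2, 0, 0, 5],
    [0, 0, 0, 2, 0, 0, 5],
    [0, 0, 0, 1.5, 0, 0, 5],
    [0, 0, 0, 0.5, 0, 0, 5],
    [0, 0, 0, 0, 0, 0, 5],
  ],
)

```text
time: 11.65
position: [0.5827, -0.185, 0.1872]
tool_rot: [0.14, 1.567, -0.14]
ft_force: [0.0, -0.1, -0.2]
grip_width: 0.578
```

Call:
jog_arm(
  targets=[
    [0, 0, 0, 0, 0, 0, 3],
    [0, 0, 0, 0, 0, 0, 2],
    [0, 0, 0, 0, 0, 0, 1.5],
    [0, 0, 0, 0, 0, 0, 1],
    [0, 0, 0, 0, 0, 0, 0.5],
    [0, 0, 0, 0, 0, 0, 0.5],
    [0, 0, 0, 0, 0, 0, 0.5],
    [0, 0, 0, 0, 0, 0, 0.5],
  ],
  squeeze=15,
)

```text
time: 12.65
position: [0.5834, -0.1851, 0.1877]
tool_rot: [0.14, 1.565, -0.141]
ft_force: [4.2, -1.0, -1.3]
grip_width: 0.106
```

```bash
python3 m.py e
```

```text
12.65 [ 0.58340148 -0.185099    0.18769562] [ 4.24538972 -1.03356761 -1.25319553] 0.10614047682906642
[[ 0.001  0.178  0.984]
 [-0.     0.984 -0.178]
 [-1.    -0.     0.001]]
sq [-5.37580627e-06  1.67325846e-01  1.10120138e-02]
```

View pics/scenee.png

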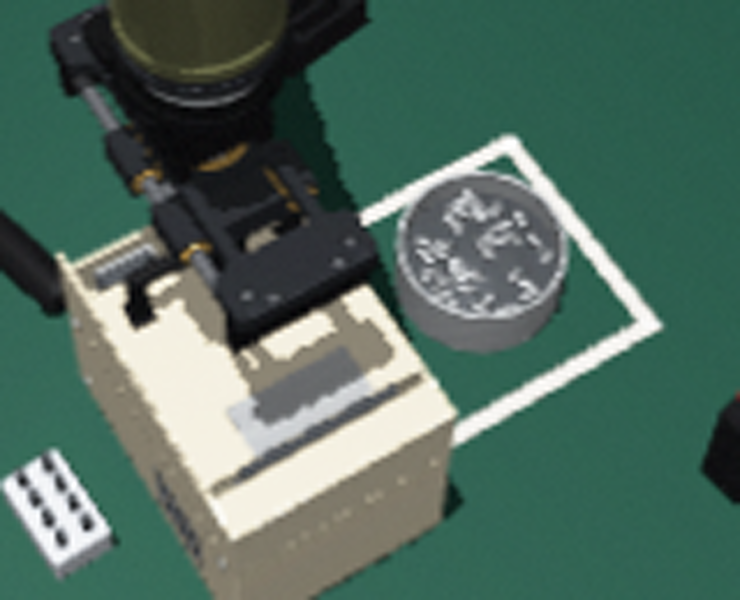

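The opening reads 9.2 mm, so the jaws hold the 10 mm bar. Next I'll swing along the arc (109 mm radius), the first 40° and then check.

Call:
jog_arm(
  targets=[
    [0, 0, 0, -0.88, 0, 0.35, 0.5],
    [0, 0, 0, -0.85, 0, 0.43, 0.5],
    [0, 0, 0, -0.81, 0, 0.5, 0.5],
    [0, 0, 0, -0.77, 0, 0.57, 0.5],
    [0, 0, 0, 0, 0, 0, 0.5],
  ],
)

```text
time: 13.38
position: [0.6005, -0.1882, 0.2212]
tool_rot: [0.141, 1.568, -0.14]
ft_force: [-2.1, 0.4, -2.4]
grip_width: 0.108
```

```bash
python3 m.py f
```

```text
13.375 [ 0.60052766 -0.18824546  0.22116143] [-2.09411238  0.42123462 -2.36973654] 0.10801336264331318
[[-0.002  0.178  0.984]
 [ 0.001  0.984 -0.178]
 [-1.     0.    -0.002]]
sq [ 7.19491450e-05  1.67374728e-01 -6.43131602e-03]
```

View pics/scenef.png

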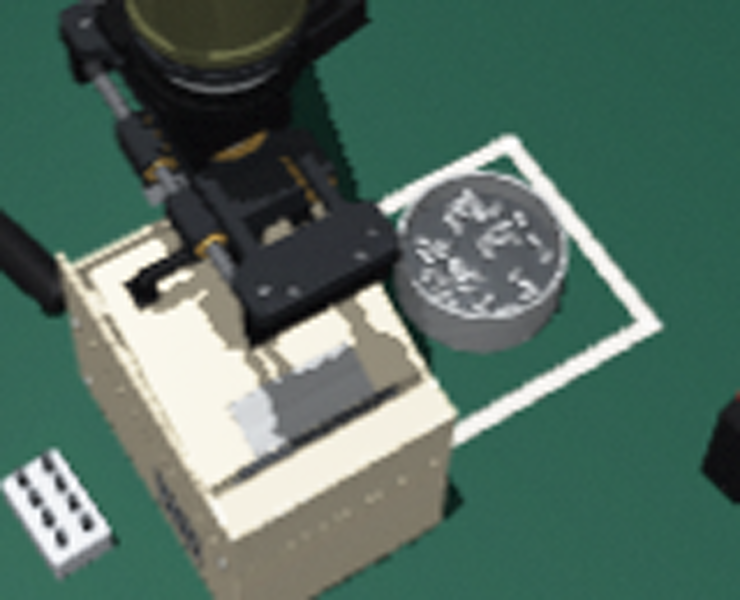

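The lid is rising with the bar in the jaws and the forces are only 2-3 N. I'll carry on to 60°.

Call:
jog_arm(
  targets=[
    [0, 0, 0, -0.71, 0, 0.64, 0.5],
    [0, 0, 0, -0.65, 0, 0.69, 0.5],
    [0, 0, 0, -0.59, 0, 0.75, 0.5],
    [0, 0, 0, -0.52, 0, 0.8, 0.5],
    [0, 0, 0, 0, 0, 0, 0.5],
  ],
)

```text
time: 14.1
position: [0.629, -0.1936, 0.2478]
tool_rot: [0.141, 1.567, -0.14]
ft_force: [-7.5, 1.3, 6.3]
grip_width: 0.102
```

Call:
jog_arm(
  targets=[
    [0, 0, 0, -0.45, 0, 0.83, 0.5],
    [0, 0, 0, -0.37, 0, 0.88, 0.5],
    [0, 0, 0, -0.3, 0, 0.9, 0.5],
    [0, 0, 0, -0.22, 0, 0.93, 0.5],
    [0, 0, 0, 0, 0, 0, 0.5],
    [0, 0, 0, 0, 0, 0, 0.5],
  ],
)

```text
time: 14.85
position: [0.6652, -0.2002, 0.2603]
tool_rot: [0.14, 1.564, -0.141]
ft_force: [-3.3, 0.3, 6.0]
grip_width: 0.104
```

```bash
python3 m.py g; python3 tin.py .623 -.021; python3 - <<'E'
from h import *
for n in ['scene','top']:
    im,d=get_image(n);P=cloud(n,d);np.save(n+'g.npy',d);np.save(n+'gi.npy',im)
im=np.load('scenegi.npy');save('sceneg2',cv2.resize(im[200:330,240:400],(740,600),interpolation=cv2.INTER_CUBIC))
E
```

```text
14.85 [ 0.66515539 -0.20021445  0.26029408] [-3.2729204   0.30860866  6.00731198] 0.10402020410033617
[[ 0.002  0.178  0.984]
 [-0.001  0.984 -0.178]
 [-1.    -0.     0.003]]
sq [-0.00025091  0.16765179 -0.07214263]
scene 0 26 [ 0.6211 -0.0124] med res 0.0017
scene 0.045 39 [ 0.6255 -0.0239] med res 0.0006
top 0 24 [ 0.6252 -0.0174] med res 0.0009
top 0.045 30 [ 0.6187 -0.0178] med res 0.0006
```

View pics/sceneg.png

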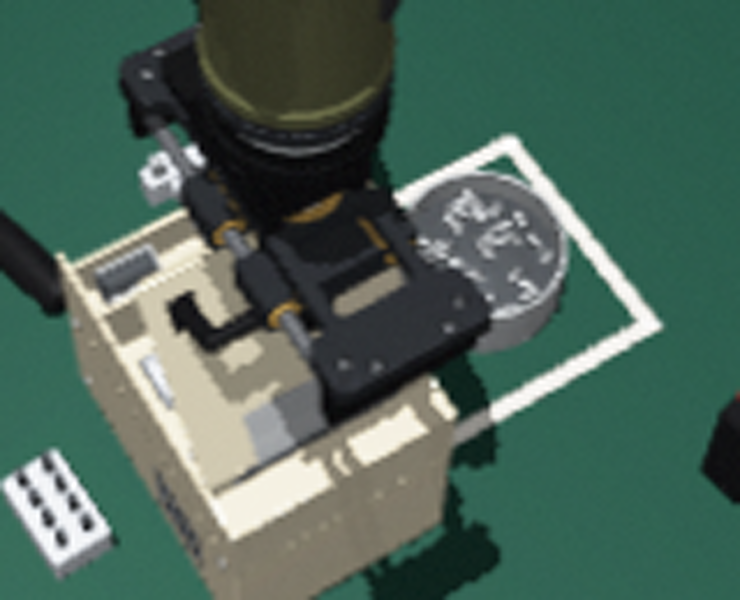

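View pics/topg.png

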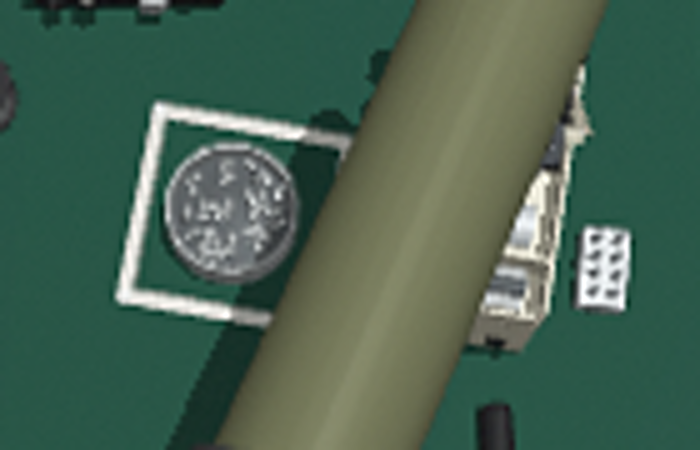

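```bash
python3 - <<'E'
from h import *
a=np.radians(-10.2);fx=np.array([np.cos(a),np.sin(a)]);fy=np.array([-fx[1],fx[0]])
h0=np.array([.583,-.185])
im=np.load('scenegi.npy');P=cloud('scene',np.load('sceneg.npy'));hsv=cv2.cvtColor(im,cv2.COLOR_RGB2HSV)
X=(P[...,:2]-h0)@fx+(-.103);Y=(P[...,:2]-h0)@fy;Z=P[...,2]-.148
m=(abs(Y)<.064)&(X>-.09)&(X<.005)&(Z>.012)&(Z<.12)&(hsv[...,2]>90)&(hsv[...,1]<90)
x,z,y=X[m],Z[m],Y[m];print(len(x))
best=None;rng=np.random.default_rng(0)
for _ in range(500):
    i,j=rng.choice(len(x),2,replace=False);v=np.array([x[j]-x[i],z[j]-z[i]]);L=np.hypot(*v)
    if L<.03: continue
    r=abs((x-x[i])*v[1]-(z-z[i])*v[0])/L;k=(r<.002)
    if best is None or k.sum()>best.sum(): best=k
l=cv2.fitLine(np.stack([x[best],z[best]],1).astype(np.float32),cv2.DIST_HUBER,0,.01,.01).ravel()
print(best.sum(),'angle',np.degrees(np.arctan2(l[1],-l[0])),l, 'x range',x[best].min(),x[best].max(),z[best].min(),z[best].max())
# bar black left part
m=(abs(Y+.03)<.03)&(X>-.06)&(X<.02)&(Z>.08)&(Z<.13)&(hsv[...,2]<60)
print('dark',m.sum(),np.median(X[m]),np.median(Z[m]))
s=get_state();p=s['position'];print('TCP f',(p[:2]-h0)@fx-.103,p[2]-.148)
E
```

```text
1041
811 angle -120.54636 [ 0.50823545 -0.86121815 -0.02732845  0.0561804 ] x range -0.05960126431475939 0.0006724417720050391 0.012153243091968885 0.10909597291778153
dark 108 -0.020033661844376757 0.10695699765459518
TCP f -0.019559108782259277 0.1122848752832917
```

The fitted lid plane reads 59.5° and the bar sits where 60° predicts, in the pads. I'll hold for a few rows, check that it is steady and that the bystanders are in place, then hand in.

Call:
jog_arm(
  targets=[
    [0, 0, 0, 0, 0, 0, 0.5],
    [0, 0, 0, 0, 0, 0, 0.5],
    [0, 0, 0, 0, 0, 0, 0.5],
    [0, 0, 0, 0, 0, 0, 0.5],
  ],
)

```text
time: 15.65
position: [0.665, -0.2002, 0.2603]
tool_rot: [0.14, 1.564, -0.141]
ft_force: [-2.7, 0.5, 5.7]
grip_width: 0.104
```

```bash
python3 - <<'E'
from h import *
a=np.load('scene0i.npy').astype(int);b,_=get_image('scene');save('final',b)
s=get_state();print(s['time'],s['position'],np.abs(s['qd']).max(),s['grip_width'],s['ft_force'])
for n,(u,v) in dict(spool=(418,237),jar=(449,205),housing=(296,194),cutters=(178,290),meter=(195,356),bits=(252,310),driver=(232,245)).items():
    print(n,np.median(np.abs(a[v-12:v+12,u-12:u+12]-b[v-12:v+12,u-12:u+12])))
close_job()
E
```

```text
15.7 [ 0.66504367 -0.20018281  0.26029981] 0.0024830247024096356 0.1044484012993081 [-3.50462431  0.80354317  6.29797847]
spool 1.0
jar 1.0
housing 29.0
cutters 1.0
meter 1.0
bits 1.0
driver 1.0
the job is handed in; nothing more can be done
```

View pics/final.png

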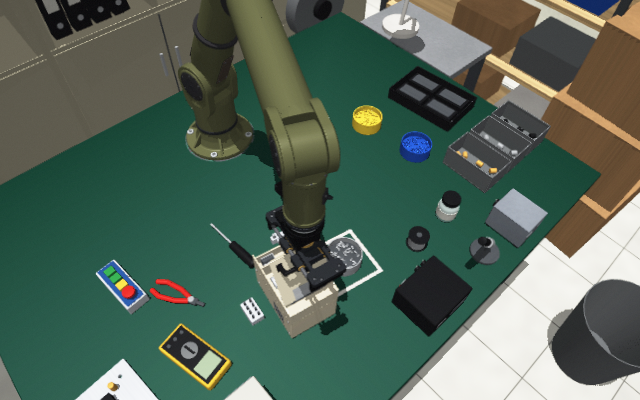

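I slid the steel tin into the taped square by pushing it with the spread fingers, then gripped the lid handle and raised the lid. The job was handed in at 15.7 s with the gripper still holding it.

- **Lid:** the plane fitted to it read 59.5° open. The jaws were closed on the bar (about 9 mm opening), with 6–7 N on the tool and the arm steady.
- **Tin:** it stood upright, about 2–5 mm from the square's centre by most fits. The last fits spread more than that, because the gripper partly hid the tin. The widest was about 10 mm off centre, still inside the 21 mm limit.
- **Other things on the bench:** spool, jar, cutters, meter, bits and driver looked unchanged in the scene picture. The housing could not be checked at the end because the arm hid it there (the comparison read 29 against 1 for the others). It looked untouched in the pictures taken during the push, and neither the fingers nor the tin went near it.

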